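# Isolate the strap slitter and unlock its hood with the trapped key

### The arm

A 6-joint arm with a two-finger parallel gripper is mounted at the origin on the work surface. World frame = base frame: x ahead of the robot, y to its left, z up, the work surface at z = 0. Lengths are in m, angles in rad, forces in N, time in s.
With the tool pointing down it reaches from about 0.275 to 1 m from the base axis. Payload 8.4 kg.
Tool frame: the origin (TCP) lies on the centre line of the jaws, within the pads' length; the fingertips stand 17 mm ahead of it and the grasp point (between the pads) lies 2 mm behind it (bot.tcp_to_tips is the y of the fingertips in the tool frame, in m); y points along the fingers, z is the direction in which the jaws open and shut, and the axes are right-handed (so a half turn about y gives the same grasp; the last joint's range is limited). The gripper opens to 85 mm and grips with 20 to 120 N. Pads are 22 mm wide; open, the fingers measure 114 mm over their backs; the gripper's body (76 mm by 85 mm) begins 54 mm behind the grasp point. The pads swing forward as they close: fully open they stand 13 mm farther back than shut.
Start: joints at [-1.165, 0.353, 1.633, -0, 1.155, -0.002], TCP at [0.248, -0.574, 0.248] pointing down, gripper open.
Joint ranges: [-2.63, 2.63], [-0.92, 2.1], [0.06, 2.66], [-1.3, 4.44], [0, 2.69], [-3.02, 3.02]. Speed limits (rad/s): [2.22, 2.22, 2.79, 3.14, 3.14, 3.14].

### API

Orientations are given as a unit quaternion [x, y, z, w].
In Python, from workcell import bot, hand, kinematics, get_obs, vision, hand_in gives the robot as it stands. The module is installed in compiled form; this text tells all that it offers. Calls block until the motion is done:
- bot.reach(position, orientation): joint-space move of the TCP to a pose.
- bot.servo_line(position, ori=None, velocity=0.15): straight line of the TCP; ori=None keeps the orientation; velocity is the mean speed in m/s.
- bot.goto_joints(angles): joint-space move.
- hand.move_gripper(opening, strength=None): finger opening in m; strength is the grip in N (None keeps the last); returns when the fingers have stopped.
- bot.dwell(seconds).
- kinematics.solve_ik(position, orientation): joint angles nearest the present ones, or None.
- get_obs(): the state.
- vision.read_camera(name): name is "scene" or "side" or "wrist"; returns a dict with "frame" (480x640x3 uint8, red, green, blue), "intrinsics" (3x3 intrinsics, pixels), "view" (4x4, takes a point from world to camera coordinates). Camera axes: x right, y down, z forward; pixel columns grow to the right and rows downward; lengths in m; the calibration is good to about 2 mm. A picture is of the moment at which its call begins. There is no depth.
A pose or a line that the arm cannot do raises bot.IKError and nothing moves.
- hand_in(): hands the job in, once; it reports no verdict.
The state is a dict: "time_s": time; "joint_pos": joint angles; "joint_vel": joint speeds; "joint_efforts": joint torques, N m; "position": TCP position; "orientation": TCP orientation; "wrist_force": force on the tool from outside, world axes, zero at the start; "ft_torque": the same for the moment, N m; "gripper_width": finger opening in m.
Only numpy, scipy, OpenCV 4.12 (cv2) and the standard library are available. Lean on these libraries where they do the work, as an engineer would, in place of code of your own. Each camera call takes 0.05 s, during which the arm holds its last target.

### The job

The strap slitter's knives are due for changing: turn the red key in the isolator box a quarter turn clockwise to its off stop, which frees it, lift it out, set it fully home in the lock in front of the slitter's clear hood, and let go of it. Then take a fresh grip and turn the key clockwise to its stop, so that the bolt draws back from the hood, and leave the key down in that lock. Leave everything else on the bench where it stands.

Things in the scene. Friction and masses are not known exactly. Their poses are not given: they have to be found in the camera images.
- key_bow (a point): Centre of the red bow (handle) of the loose key: 36 mm wide (along its x axis), 14 mm thick (y), 30 mm high; z up along the key's axis. It may be gripped across its thickness or its width. Under the bow: brass stem 14 mm across and 10 mm high, then the round collar. The key weighs about 90 g, looks the same after half a turn, and starts upright in the isolator, trapped.
- key_collar (a point): On the key's axis at the underside of its brass collar (36 mm across, 6 mm thick), 31 mm below the bow's centre; axes as the bow's. It lies on a lock's face, within 1 mm, when the key is home. Below the collar: neck 8 mm across and 8 mm long, then a flat foot 24 mm (along x) by 8 mm, ending in a lead-in tip 18 by 4 mm; the tip ends 26 mm below the collar.
- isolator: Isolator: fixed grey box 120 x 110 x 55 mm with a yellow lock boss 56 mm square on top; origin under the lock's axis, on the bench.
- slitter: Strap slitter, fixed, dark blue-grey, low; origin on the bench under the guard lock's axis. The guard lock (yellow boss 56 mm square) stands in front; the clear hood begins 70 mm from its axis along +x, is 137 mm high above the bench, with a handle to 154 mm; the machine is 240 mm wide behind there.
- isolator_face (a point): Centre of the isolator's lock face, 91 mm above the bench, z up. The key slot in the face, 32 x 15 mm, runs along its x axis. At the start the key's foot lies across it. The barrel under the face has a slot with a chamfered mouth and 2 mm play round the foot.
- guard_face (a point): Centre of the guard lock's face, 86 mm above the bench, z up. Its key slot, 32 x 15 mm, runs along its x axis, which points to the hood. The key enters only with its foot along the slot, either way round, sinks until the collar rests on the face, and is trapped once turned. The barrel under the face has a slot with a chamfered mouth and 2 mm play round the foot.
- isolator_lock (a joint): Turn of the isolator's barrel, rad, clockwise seen from above: 0 = on (key across the slot, trapped), 1.57 = off, at the stop, where the key lines up with the slot and lifts out. The key leads the barrel by up to about 0.17 rad of play. Friction about 0.05 N m, no spring. Green dot on the face: on; red dot: off.
- guard_lock (a joint): Turn of the guard lock's barrel, rad, clockwise seen from above: 0 = locked, in line with the slot (start); 2.09 (a third of a turn) = unlocked, at the stop. It draws the bolt with the red band back 20 mm from the hood. The key leads the barrel by up to about 0.17 rad of play. Friction about 0.05 N m, no spring. Red dot: locked; green: unlocked.
- slab: Bystander: dark stone setting slab, 110 x 180 x 20 mm, near the robot; origin under its centre.
- setter: Bystander: steel rivet setter, a rod 110 mm long and 12 mm thick, lying on the slab; origin under its centre.
- rivet_tray: Bystander: small wooden tray of brass rivets, 70 x 100 x 30 mm; origin under its centre.
- mallet: Bystander: beech mallet 240 mm long, 38 mm high, lying beyond the isolator; origin under its centre.
- glue_jar: Bystander: amber jar, 60 mm across and 75 mm high; origin under its centre.
- wax_tin: Bystander: brass tin, 68 mm across and 40 mm high; origin under its centre.
- strap_die: Bystander: steel strap-end cutting die, 75 x 30 x 30 mm; origin under its centre.
- thread_spool: Bystander: brown thread spool, 48 mm across and 55 mm high; origin under its centre.
Mind the look-alikes: they are no part of the job. Leave any black look-alike of the part that bears key_bow alone. Several things have the shape of the isolator; the one meant has the colours described above.

How it is judged:
By the outcome, as a careful person would: the job done as asked, in the order asked, and still so for the second after the job is handed in, with the robot touching nothing.
It also fails if it takes over 72 s, if anything falls off the work surface, if the arm or the gripper's body presses on something with over 40 N, if the wrist force passes 120 N, or if a joint passes its speed limit or range.

## Working session

There is one attempt and no reset: what is moved stays moved. The work goes in short steps, each a Python script; the robot and the scene stay as the last script left them, time stands still between calls to the robot, and variables do not carry over. Pictures are saved under pics/ and viewed, and the job is handed in when it is done.

```bash
mkdir -p pics
python3 - <<'E'
from workcell import bot, hand, kinematics, get_obs, vision
import cv2,pickle
for n in ["scene","side","wrist"]:
    r=vision.read_camera(n); cv2.imwrite(f"pics/{n}0.png",r["frame"][:,:,::-1]); pickle.dump(r,open(f"{n}0.pkl","wb"))
    print(n,r["intrinsics"].tolist(),r["view"].round(4).tolist())
o=get_obs(); print(o)
E
```

```text
scene [[450.95241696231295, 0.0, 318.12461245920485], [0.0, 450.95241696231295, 238.53991135997515], [0.0, 0.0, 1.0]] [[0.0919, 0.9956, -0.0192, -0.041], [0.5471, -0.0665, -0.8344, -0.2371], [-0.832, 0.0662, -0.5508, 1.6667], [0.0, 0.0, 0.0, 1.0]]
side [[454.54403372290807, 0.0, 317.0407509575072], [0.0, 454.54403372290807, 241.93933421549656], [0.0, 0.0, 1.0]] [[-0.986, -0.1667, 0.0089, 0.5368], [-0.097, 0.5287, -0.8432, 0.1285], [0.1359, -0.8323, -0.5375, 1.3192], [0.0, 0.0, 0.0, 1.0]]
wrist [[336.9709426503437, 0.0, 325.768061230513], [0.0, 336.9709426503437, 244.21771141807665], [0.0, 0.0, 1.0]] [[0.3973, -0.9177, -0.0015, -0.624], [-0.8778, -0.3804, 0.2912, -0.0372], [-0.2678, -0.1144, -0.9567, 0.379], [0.0, 0.0, 0.0, 1.0]]
{'time_s': 0.15, 'joint_pos': array([-1.16541778e+00,  3.53508512e-01,  1.63393915e+00,  1.28682241e-05,
        1.15518965e+00, -2.40404069e-03]), 'joint_vel': array([ 0.00101082, -0.00105293, -0.00164574, -0.00055361,  0.00034864,
        0.00033811]), 'joint_efforts': array([-3.55209777e-04, -6.05637717e+01, -3.42338061e+01,  1.93125430e-05,
        6.06691712e-03,  1.32608923e-05]), 'position': array([ 0.24773035, -0.57344798,  0.24773231]), 'orientation': array([-0.14324409,  0.69282281, -0.6920974 ,  0.14310441]), 'wrist_force': array([ 0.08044562, -0.00560386,  0.99830935]), 'ft_torque': array([-0.02711474, -0.03476026,  0.01370409]), 'gripper_width': 0.08525970465004612}
```

View pics/scene0.png

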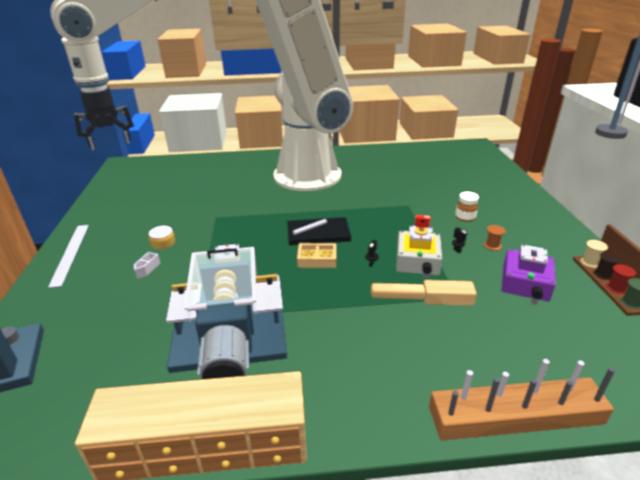

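View pics/side0.png

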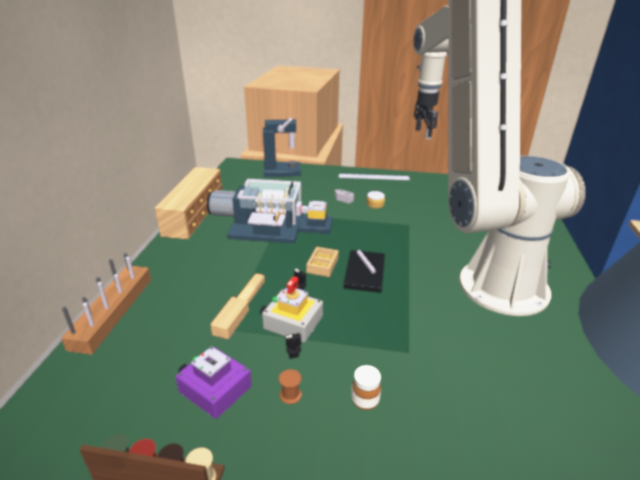

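View pics/wrist0.png

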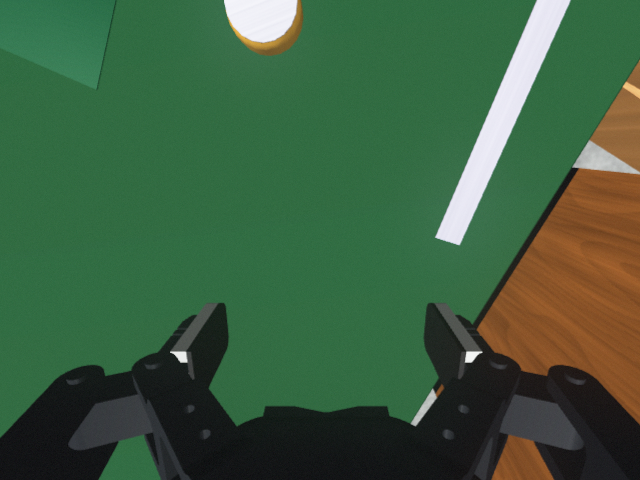

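Run:
```python
import cv2,numpy as np
s=cv2.imread("pics/scene0.png");d=cv2.imread("pics/side0.png")
def c(i,x,y,w,h,k):return cv2.resize(i[y:y+h,x:x+w],None,fx=k,fy=k,interpolation=cv2.INTER_CUBIC)
cv2.imwrite("pics/a1.png",c(s,350,190,130,100,6))
cv2.imwrite("pics/a2.png",c(d,250,260,100,100,6))
cv2.imwrite("pics/a3.png",c(d,270,180,80,60,8))
```

```text
(no output)
```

View pics/a1.png

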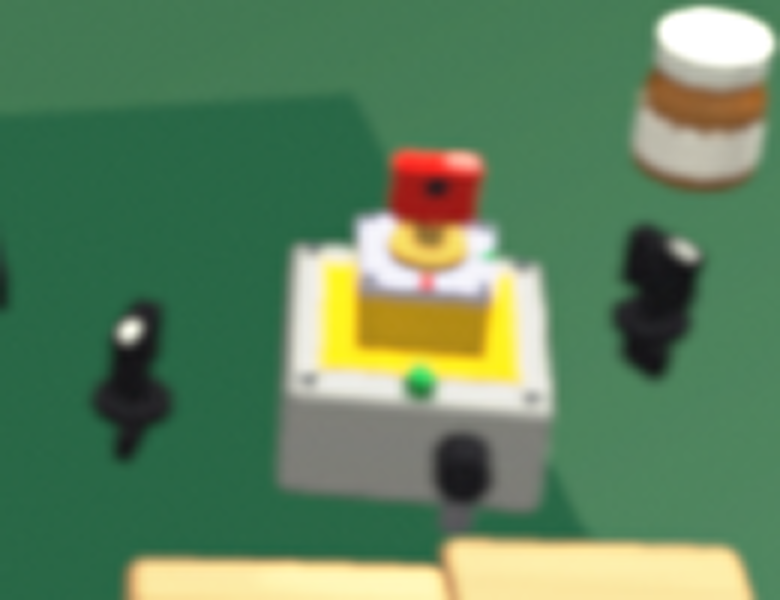

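View pics/a2.png

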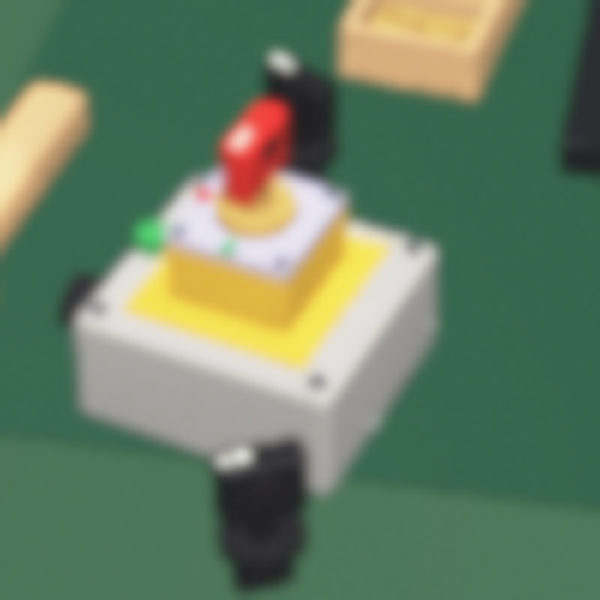

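View pics/a3.png

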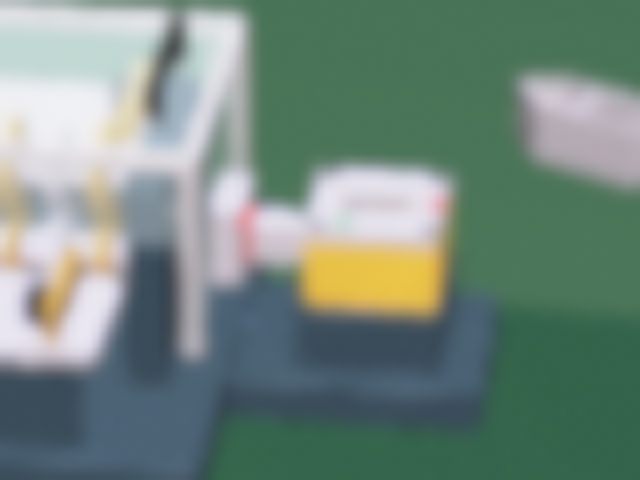

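```bash
cat > h.py <<'E'
import numpy as np,pickle,cv2
def P(r): return r["intrinsics"]@r["view"][:3]
def plane(r,uv,z):
    M=P(r); H=np.c_[M[:,0],M[:,1],M[:,2]*z+M[:,3]]
    p=np.linalg.solve(H,[*uv,1]); return np.r_[p[:2]/p[2],z]
def tri(ra,a,rb,b):
    X=cv2.triangulatePoints(P(ra),P(rb),np.array(a,float).reshape(2,1),np.array(b,float).reshape(2,1))[:,0]; return X[:3]/X[3]
def proj(r,X):
    p=P(r)@np.r_[X,1]; return p[:2]/p[2]
def load(n): return pickle.load(open(n+".pkl","rb"))
E
python3 - <<'E'
from h import *
s=load("scene0");d=load("side0")
C=lambda x,y,k,p:(p[0]/k+x,p[1]/k+y)
a=C(350,190,6,(437,187));b=C(250,260,6,(257,150))
print("bow",tri(s,a,d,b),plane(s,a,.122),plane(d,b,.122))
for p in [(358,218),(497,225),(490,297),(360,290)]: print(plane(s,C(350,190,6,p),.091).round(4))
print()
for p in [(203,167),(350,200),(282,275),(165,223)]: print(plane(d,C(250,260,6,p),.091).round(4))
print()
for p in [(318,163),(452,172),(443,245),(303,240),(378,206),(349,220),(438,205)]: print(plane(d,C(270,180,8,p),.086).round(4))
for n,r,p in [("blk L",s,C(350,190,6,(130,420))),("blk R",s,C(350,190,6,(650,350)))]: print(n,plane(r,p,.0))
print("blk side near",plane(d,C(250,260,6,(260,580)),0))
E
```

```text
bow [0.56424668 0.25726028 0.12079071] [0.57044965 0.25722955 0.122     ] [0.56274465 0.25512429 0.122     ]
[0.5423 0.2337 0.091 ]
[0.5552 0.2916 0.091 ]
[0.6097 0.2718 0.091 ]
[0.5981 0.2197 0.091 ]

[0.5918 0.2318 0.091 ]
[0.5264 0.2425 0.091 ]
[0.5446 0.2943 0.091 ]
[0.5988 0.2708 0.091 ]

[ 0.6158 -0.2657  0.086 ]
[ 0.5573 -0.2681  0.086 ]
[ 0.5512 -0.2023  0.086 ]
[ 0.6094 -0.1959  0.086 ]
[ 0.5836 -0.2314  0.086 ]
[ 0.5935 -0.2168  0.086 ]
[ 0.5586 -0.237   0.086 ]
blk L [0.5554242  0.13466986 0.        ]
blk R [0.5297581 0.3830848 0.       ]
blk side near [0.53867159 0.37254492 0.        ]
```

```bash
cat >> h.py <<'E'
from scipy.spatial.transform import Rotation as R
def ori(yaw):  # tool y down, tool z (jaw axis) at world yaw
    z=np.array([np.cos(yaw),np.sin(yaw),0]); y=np.array([0,0,-1.]); x=np.cross(y,z)
    return R.from_matrix(np.c_[x,y,z]).as_quat()
E
python3 - <<'E'
from h import *
from workcell import bot,kinematics,get_obs
o=get_obs(); M=R.from_quat(o["orientation"]).as_matrix(); print(M.round(3)); print(bot.tcp_to_tips)
w=load("wrist0"); V=w["view"]; c=-V[:3,:3].T@V[:3,3]; print("cam",c, "tool frame",M.T@(c-o["position"]), "opt axis tool",M.T@V[2,:3], "right", M.T@V[0,:3])
for nm,p in [("guard",[.584,-.233,.117]),("iso",[.567,.256,.122])]:
  for y in range(-180,180,30):
    q=kinematics.solve_ik(np.array(p),ori(np.radians(y))); print(nm,y,None if q is None else np.round(q,2))
E
```

```text
[[-0.918 -0.     0.397]
 [-0.397  0.001 -0.918]
 [-0.    -1.    -0.001]]
0.017
cam [ 0.31674558 -0.54339237  0.37248289] tool frame [-0.07527723 -0.12474921 -0.00035214] opt axis tool [ 2.91178855e-01  9.56668617e-01 -1.79009954e-04] right [-7.62209746e-04  4.19109857e-04  9.99999622e-01]
guard -180 [-0.38  0.5   1.73 -0.    0.91  2.76]
guard -150 [-0.38  0.5   1.73 -0.    0.91  2.24]
guard -120 [-0.38  0.5   1.73 -0.    0.91  1.71]
guard -90 [-0.38  0.5   1.73 -0.    0.91  1.19]
guard -60 [-0.38  0.5   1.73 -0.    0.91  0.67]
guard -30 [-0.38  0.5   1.73 -0.    0.91  0.14]
guard 0 [-0.38  0.5   1.73 -0.    0.91 -0.38]
guard 30 [-0.38  0.5   1.73 -0.    0.91 -0.91]
guard 60 [-0.38  0.5   1.73 -0.    0.91 -1.43]
guard 90 [-0.38  0.5   1.73 -0.    0.91 -1.95]
guard 120 [-0.38  0.5   1.73 -0.    0.91 -2.48]
guard 150 [-0.38  0.5   1.73 -0.    0.91 -3.  ]
iso -180 [ 0.42  0.49  1.74 -0.    0.91 -2.72]
iso -150 None
iso -120 [ 0.42  0.49  1.74 -0.    0.91  2.52]
iso -90 [ 0.42  0.49  1.74 -0.    0.91  1.99]
iso -60 [ 0.42  0.49  1.74 -0.    0.91  1.47]
iso -30 [ 0.42  0.49  1.74 -0.    0.91  0.95]
iso 0 [ 0.42  0.49  1.74 -0.    0.91  0.42]
iso 30 [ 0.42  0.49  1.74 -0.    0.91 -0.1 ]
iso 60 [ 0.42  0.49  1.74 -0.    0.91 -0.63]
iso 90 [ 0.42  0.49  1.74 -0.    0.91 -1.15]
iso 120 [ 0.42  0.49  1.74 -0.    0.91 -1.67]
iso 150 [ 0.42  0.49  1.74 -0.    0.91 -2.2 ]
```

Run:
```python
from h import *
from workcell import bot,kinematics,get_obs,vision
def shot(n):
    r=vision.read_camera("wrist"); cv2.imwrite(f"pics/{n}.png",r["frame"][:,:,::-1]); pickle.dump(r,open(n+".pkl","wb"))
print(get_obs()["time_s"])
bot.reach(np.array([.584,-.233,.22]),ori(np.pi/2)); print(get_obs()["time_s"],get_obs()["position"])
shot("wg1")
bot.reach(np.array([.567,.256,.25]),ori(np.radians(167))); print(get_obs()["time_s"],get_obs()["position"],get_obs()["joint_pos"])
shot("wi1")
```

```text
0.15
1.9 [ 0.5837757  -0.23357069  0.22002495]
3.7333 [0.5673776  0.25503953 0.24991135] [ 4.20180691e-01  3.47046606e-01  1.63825582e+00 -3.11182318e-04
  1.15641917e+00 -2.49272753e+00]
```

View pics/wg1.png

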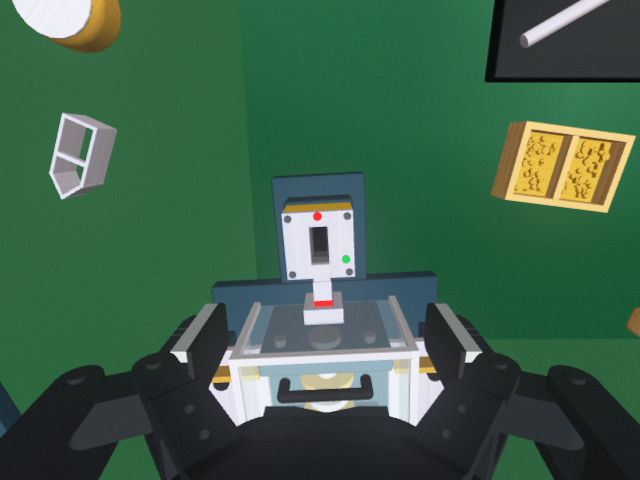

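View pics/wi1.png

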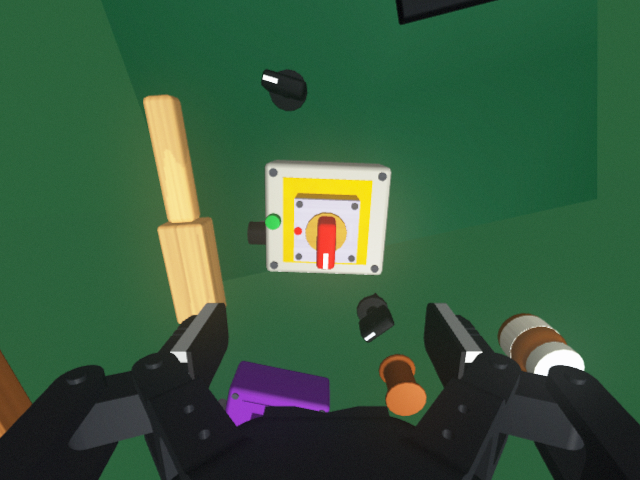

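Run:
```python
import cv2
a=cv2.imread("pics/wg1.png");b=cv2.imread("pics/wi1.png")
cv2.imwrite("pics/cg.png",cv2.resize(a[190:310,260:380],None,fx=5,fy=5,interpolation=cv2.INTER_CUBIC))
cv2.imwrite("pics/ci.png",cv2.resize(b[180:280,270:390],None,fx=6,fy=6,interpolation=cv2.INTER_CUBIC))
```

```text
(no output)
```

View pics/cg.png

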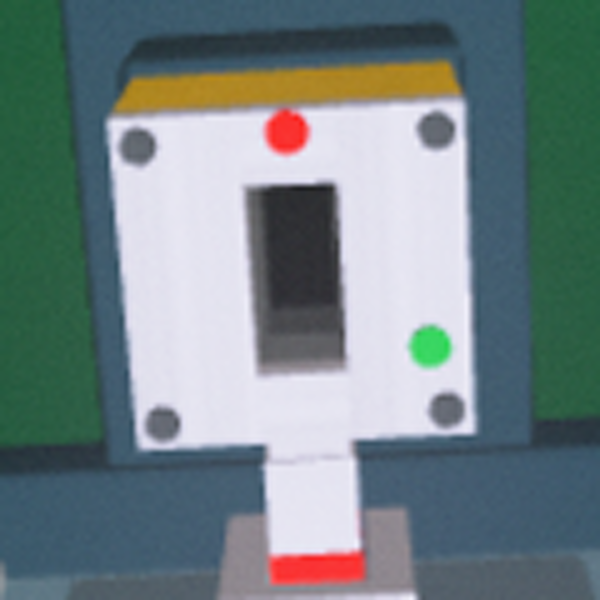

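View pics/ci.png

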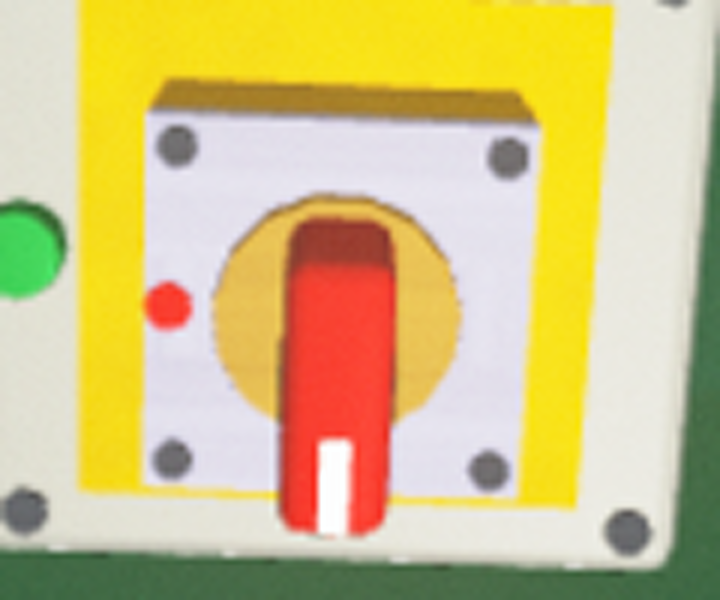

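Run:
```python
from h import *
g=load("wg1");i=load("wi1")
C=lambda x,y,k,p:(p[0]/k+x,p[1]/k+y)
def rep(n,r,x,y,k,pts,z):
    q=np.array([plane(r,C(x,y,k,p),z) for p in pts])[:,:2]
    a=q[1]-q[0]+q[2]-q[3]; b=q[3]-q[0]+q[2]-q[1]
    ctr=plane(r,C(x,y,k,np.mean(pts,0)),z)
    print(n,"mean",q.mean(0).round(4),"right size",np.hypot(*a)/2,"yaw",np.degrees(np.arctan2(a[1],a[0])),"down size",np.hypot(*b)/2,"yaw",np.degrees(np.arctan2(b[1],b[0])))
rep("gface",g,260,190,5,[(107,118),(463,98),(477,434),(138,450)],.086)
rep("gscrews",g,260,190,5,[(137,146),(436,130),(447,409),(162,423)],.086)
rep("gslot",g,260,190,5,[(245,187),(335,183),(345,367),(256,373)],.086)
rep("iface",i,270,180,6,[(147,110),(541,122),(517,497),(142,484)],.091)
rep("iscrews",i,270,180,6,[(177,146),(508,158),(489,470),(172,460)],.091)
rep("bowtop",i,270,180,6,[(290,262),(393,265),(386,532),(279,530)],.137)
```

```text
gface mean [ 0.5906 -0.2381] right size 0.0559653937296097 yaw 93.03906117479565 down size 0.056310319209135484 yaw 3.3218631215109995
gscrews mean [ 0.5907 -0.2382] right size 0.047036585711972397 yaw 93.02285261498555 down size 0.04688288752994063 yaw 3.166463877562711
gslot mean [ 0.5905 -0.2382] right size 0.014425072901600448 yaw 93.32085345965037 down size 0.031181327503471874 yaw 2.7214678602882643
iface mean [0.5679 0.2563] right size 0.05576443418754379 yaw 165.01924668893935 down size 0.05612853721499891 yaw 74.82291420134966
iscrews mean [0.5681 0.2568] right size 0.047026738283702504 yaw 164.94647074585993 down size 0.046972767944752636 yaw 74.83668323944062
bowtop mean [0.5679 0.2558] right size 0.012946609135466535 yaw 165.53337740681295 down size 0.03453360443637334 yaw 75.12789482388561
```

```bash
cat >> h.py <<'E'
def shot(n,cam="wrist"):
    from workcell import vision
    r=vision.read_camera(cam); cv2.imwrite(f"pics/{n}.png",r["frame"][:,:,::-1]); pickle.dump(r,open(n+".pkl","wb")); return r
def st(l=""):
    from workcell import get_obs
    o=get_obs(); print(l,"t",round(o["time_s"],2),"p",o["position"].round(4),"q6",round(o["joint_pos"][5],3),"F",o["wrist_force"].round(1),"T",o["ft_torque"].round(2),"w",round(o["gripper_width"],4)); return o
def turn(d):
    from workcell import bot,get_obs
    q=np.array(get_obs()["joint_pos"]).copy()
    q=np.array(turn.q) if getattr(turn,"q",None) is not None else q
    q[5]+=d; turn.q=q; bot.goto_joints(q)
E
python3 - <<'E'
from h import *
from workcell import bot,hand,kinematics,get_obs
Y=np.radians(165.1); X=np.array([.568,.2565,0])
bot.reach(X+[0,0,.19],ori(Y)); st("above")
bot.servo_line(X+[0,0,.120],velocity=.1); st("down")
hand.move_gripper(0.0,50); st("grip")
turn.q=kinematics.solve_ik(X+[0,0,.120],ori(Y)); print(turn.q)
turn(.1); st(); turn(.4); st(); turn(.5);st(); turn(.45); st()
tot=1.45
while tot<1.85:
    turn(.05); tot+=.05; o=st("%.2f"%tot)
    if abs(o["ft_torque"][2])>.5: break
shot("wi2"); shot("si2","scene"); shot("di2","side")
E
```

```text
above t 4.13 p [0.5675 0.2555 0.1893] q6 -2.46 F [ 0.4 -0.7  0.8] T [ 0.02 -0.01  0.03] w 0.0853
down t 4.98 p [0.5685 0.2567 0.1206] q6 -2.46 F [-0.4 -0.2 -0.4] T [-0.    0.   -0.04] w 0.0856
grip t 5.63 p [0.5681 0.2566 0.1202] q6 -2.46 F [-0.8 -0.6  2.6] T [ 0.03 -0.01  0.02] w 0.0134
[ 4.21764005e-01  4.91976212e-01  1.73810341e+00 -4.44089210e-16
  9.11513033e-01 -2.45977459e+00]
 t 5.88 p [0.5682 0.2566 0.1202] q6 -2.362 F [ 0.2 -0.4  1.7] T [-0.05 -0.04 -0.01] w 0.0133
 t 6.35 p [0.5683 0.2565 0.1202] q6 -1.965 F [ 1.6 -0.8  4.1] T [-0.14 -0.21 -0.02] w 0.0131
 t 6.9 p [0.5685 0.2563 0.1202] q6 -1.465 F [ 1.9 -3.5  3.5] T [-0.69 -0.5   0.01] w 0.0136
 t 7.41 p [0.5685 0.256  0.1202] q6 -1.013 F [ 2.4 -4.9  5.5] T [-1.  -0.6 -0. ] w 0.0131
1.50 t 7.66 p [0.5684 0.2559 0.1202] q6 -0.963 F [ 3.6 -5.6  4.7] T [-1.07 -0.5   0.05] w 0.0134
1.55 t 7.91 p [0.5683 0.2558 0.1202] q6 -0.913 F [ 2.  -6.   6.3] T [-1.09 -0.51  0.02] w 0.0132
1.60 t 8.16 p [0.5683 0.2558 0.1202] q6 -0.863 F [ 3.1 -4.3  5.7] T [-1.11 -0.51  0.01] w 0.0135
1.65 t 8.41 p [0.5682 0.2558 0.1202] q6 -0.813 F [ 3.1 -6.3  6. ] T [-1.15 -0.41  0.02] w 0.0135
1.70 t 8.66 p [0.5681 0.2558 0.1202] q6 -0.763 F [ 1.7 -5.5  5.1] T [-1.16 -0.41  0.02] w 0.0136
1.75 t 8.91 p [0.5681 0.2558 0.1202] q6 -0.713 F [ 1.7 -5.9  6.4] T [-1.18 -0.27 -0.02] w 0.0133
1.80 t 9.16 p [0.5679 0.2557 0.1202] q6 -0.664 F [ 0.7 -7.2  6.7] T [-1.15 -0.24  0.17] w 0.0133
1.85 t 9.41 p [0.5679 0.2556 0.1202] q6 -0.614 F [ 0.8 -5.4  6.4] T [-1.17 -0.24  0.44] w 0.0133
```

Run:
```python
from h import *
from workcell import bot,hand,kinematics,get_obs
q=np.array(get_obs()["joint_pos"]); q0=kinematics.solve_ik(np.array([.568,.2565,.12]),ori(np.radians(165.1-90)))
print(q.round(3),q0.round(3))
bot.goto_joints(q0); st("aligned")
r=shot("wi3"); cv2.imwrite("pics/ci3.png",cv2.resize(r["frame"][150:330,230:430,::-1],None,fx=4,fy=4))
```

```text
[ 0.421  0.491  1.738 -0.002  0.913 -0.614] [ 0.422  0.492  1.738 -0.     0.912 -0.889]
aligned t 9.93 p [0.5678 0.2567 0.1202] q6 -0.894 F [ 0.8 -1.1  5.5] T [-0.23 -0.05  0.07] w 0.0133
```

View pics/ci3.png

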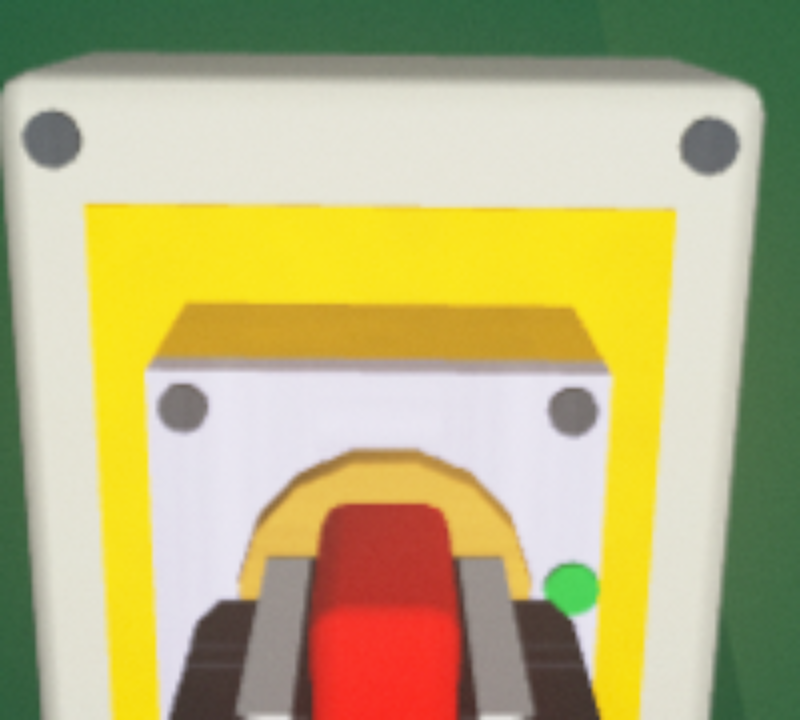

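Run:
```python
from h import *
from workcell import bot,hand,kinematics,get_obs
X=np.array([.568,.2565,0])
for z in [.124,.13,.138,.146,.154]:
    bot.servo_line(X+[0,0,z],velocity=.06); o=st()
    if o["wrist_force"][2]<-12: print("STUCK");break
else:
    bot.servo_line(X+[0,0,.21],velocity=.15); st("up")
    shot("wi4"); shot("s4","scene"); r=shot("d4","side")
    cv2.imwrite("pics/d4c.png",cv2.resize(r["frame"][200:350,220:380,::-1],None,fx=4,fy=4))
```

```text
t 10.23 p [0.5675 0.2566 0.1238] q6 -0.891 F [-0.2  0.6 -1. ] T [0.03 0.   0.03] w 0.0135
 t 10.48 p [0.5681 0.2567 0.1304] q6 -0.889 F [-0.6  0.8 -0.4] T [ 0.   -0.05 -0.01] w 0.0136
 t 10.77 p [0.5684 0.2567 0.1386] q6 -0.889 F [ 0.2 -0.4 -1.9] T [ 0.    0.   -0.05] w 0.0132
 t 11.05 p [0.5683 0.2566 0.1466] q6 -0.889 F [-0.5 -0.7 -0.8] T [ 0.01  0.02 -0.01] w 0.0136
 t 11.33 p [0.5683 0.2567 0.1545] q6 -0.889 F [-0.2 -0.4 -0.7] T [ 0.02 -0.03  0.03] w 0.0137
up t 11.86 p [0.5678 0.2564 0.2096] q6 -0.889 F [ 0.2 -0.2 -1.3] T [-0.02  0.01 -0.01] w 0.0133
```

View pics/d4c.png

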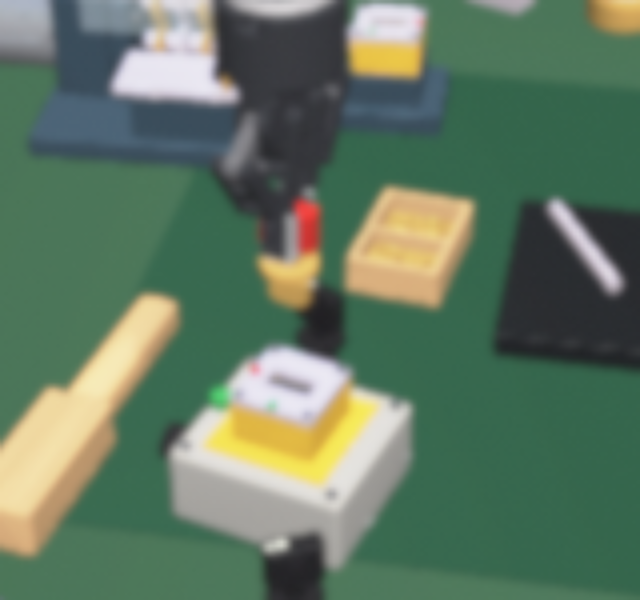

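View pics/wi4.png

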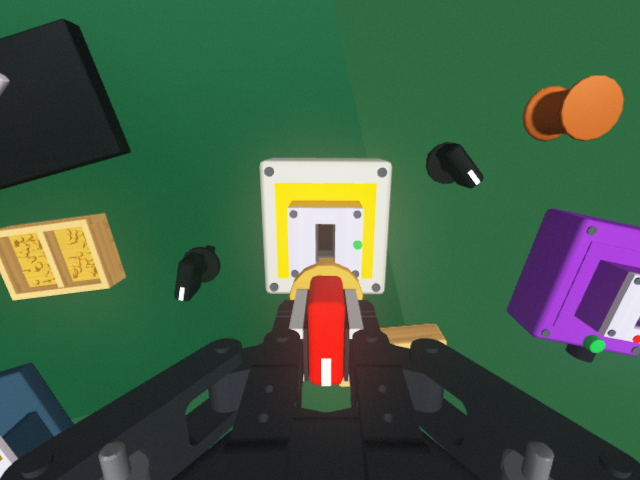

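Run:
```python
import cv2
a=cv2.imread("pics/wi4.png")
cv2.imwrite("pics/c4.png",cv2.resize(a[195:395,265:390],None,fx=4,fy=4,interpolation=cv2.INTER_CUBIC)[:600+200])
cv2.imwrite("pics/c4a.png",cv2.resize(a[195:295,265:390],None,fx=6,fy=6,interpolation=cv2.INTER_CUBIC))
cv2.imwrite("pics/c4b.png",cv2.resize(a[250:400,265:390],None,fx=4,fy=4,interpolation=cv2.INTER_CUBIC))
```

```text
(no output)
```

View pics/c4a.png

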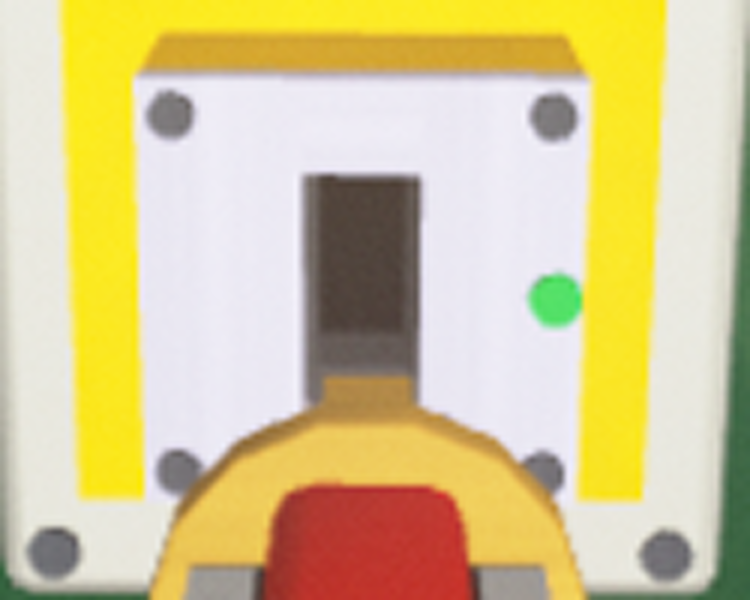

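View pics/c4b.png

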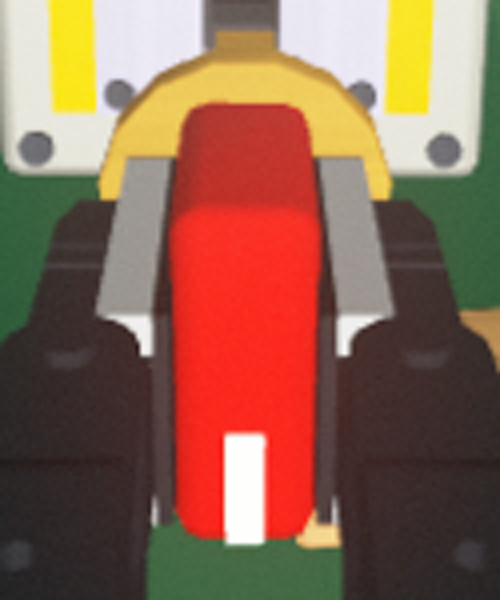

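Run:
```python
from h import *
i=load("wi4"); p=np.array([.5678,.2564,.2096]); Rt=R.from_quat(ori(np.radians(75.1))).as_matrix()
f=lambda k,y0,pts,z:np.array([plane(i,(a/k+265,b/k+y0),z) for a,b in pts]).mean(0)
print("iso",f(6,195,[(170,115),(554,117),(545,470),(178,471)],.091))
for z in (.2246,.2266,.2286):
    m=f(4,250,[(173,208),(319,208),(313,537),(178,537)],z); print(m,"tool",Rt.T@(m-p))
    pts=[plane(i,(a/4+265,b/4+250),z)for a,b in[(173,208),(319,208),(313,537),(178,537)]]; print([ (Rt.T@(x-p)).round(4).tolist() for x in pts])
```

```text
iso [0.56868915 0.25676912 0.091     ]
[0.5672801  0.25774491 0.2246    ] tool [-0.00084824 -0.015       0.001166  ]
[[-0.0185, -0.015, -0.0054], [-0.0186, -0.015, 0.0077], [0.0168, -0.015, 0.0078], [0.0169, -0.015, -0.0054]]
[0.56599664 0.25808025 0.2266    ] tool [-0.00217477 -0.017       0.00116005]
[[-0.0195, -0.017, -0.0053], [-0.0196, -0.017, 0.0076], [0.0152, -0.017, 0.0076], [0.0152, -0.017, -0.0053]]
[0.56471318 0.25841559 0.2286    ] tool [-0.0035013  -0.019       0.00115409]
[[-0.0206, -0.019, -0.0052], [-0.0206, -0.019, 0.0075], [0.0135, -0.019, 0.0075], [0.0136, -0.019, -0.0052]]
```

Run:
```python
from h import *
from workcell import bot,hand,kinematics,get_obs
G=np.array([.5903,-.2386,0]);Y=np.radians(93.1)
bot.servo_line([.568,.2565,.235],velocity=.15)
bot.reach(G+[0,0,.225],ori(Y)); st("over")
bot.servo_line(G+[0,0,.165],velocity=.1); st("hover")
r=shot("wg5"); cv2.imwrite("pics/g5c.png",cv2.resize(r["frame"][195:395,240:410,::-1],None,fx=4,fy=4)[:600])
r=shot("dg5","side"); cv2.imwrite("pics/d5c.png",cv2.resize(r["frame"][130:250,230:370,::-1],None,fx=5,fy=5))
```

```text
over t 14.12 p [ 0.5906 -0.2377  0.2249] q6 -2.011 F [-0.8  0.1 -0.8] T [ 0.03  0.02 -0.02] w 0.0136
hover t 14.88 p [ 0.5907 -0.2386  0.1654] q6 -2.011 F [ 0.6 -0.7 -0.3] T [ 0.03 -0.03 -0.01] w 0.0134
```

View pics/g5c.png

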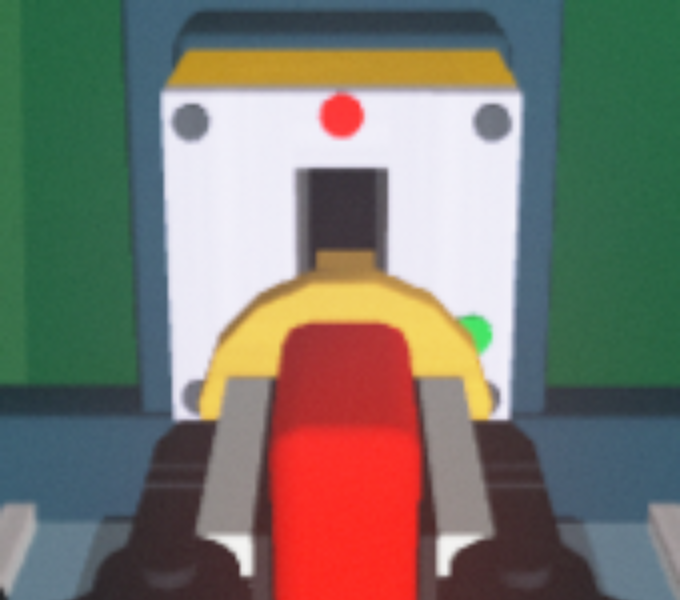

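View pics/d5c.png

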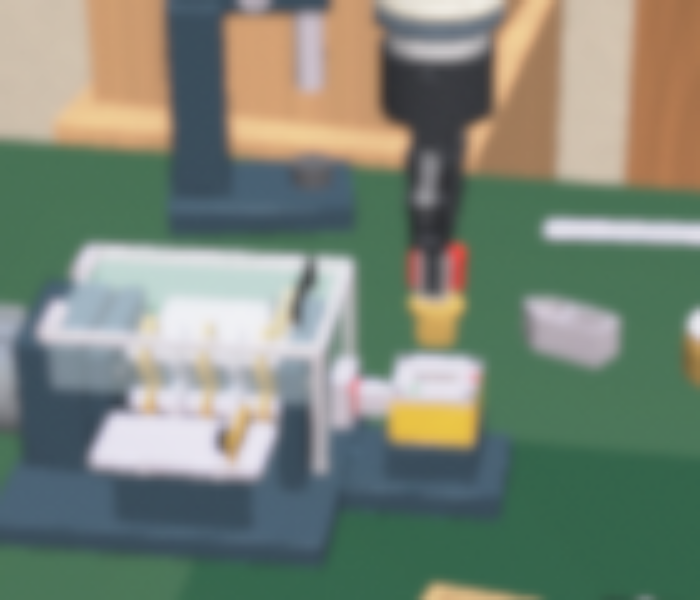

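Run:
```python
from h import *
from workcell import bot,hand,kinematics,get_obs
G=np.array([.5903,-.2386,0])
for z in [.148,.141,.137,.133,.129,.125,.121,.118,.116,.115]:
    bot.servo_line(G+[0,0,z],velocity=.05); o=st()
    if o["wrist_force"][2]>15: print("CONTACT");break
shot("wg6"); r=shot("dg6","side"); cv2.imwrite("pics/d6c.png",cv2.resize(r["frame"][160:250,270:350,::-1],None,fx=6,fy=6))
```

```text
t 15.47 p [ 0.5901 -0.2385  0.1476] q6 -2.011 F [-0.3  0.3 -1.2] T [ 0.02 -0.01 -0.03] w 0.0133
 t 15.76 p [ 0.5901 -0.2385  0.1406] q6 -2.011 F [ 0.1  0.  -0.6] T [0.02 0.05 0.  ] w 0.0135
 t 16.01 p [ 0.5901 -0.2386  0.1367] q6 -2.011 F [-0.3 -1.1 -0.6] T [-0.03  0.   -0.03] w 0.0135
 t 16.26 p [ 0.5901 -0.2385  0.1327] q6 -2.011 F [ 0.   0.1 -0.6] T [ 0.01  0.01 -0.03] w 0.0134
 t 16.51 p [ 0.5901 -0.2385  0.1287] q6 -2.011 F [-0.4 -0.1 -1. ] T [ 0.04 -0.03  0.  ] w 0.0134
 t 16.76 p [ 0.5901 -0.2385  0.1247] q6 -2.011 F [ 0.  -0.1 -1.4] T [ 0.   -0.01  0.03] w 0.0134
 t 17.01 p [ 0.5901 -0.2385  0.1207] q6 -2.011 F [-0.2 -0.   0. ] T [-0.04 -0.04  0.03] w 0.0131
 t 17.26 p [ 0.5902 -0.2386  0.1178] q6 -2.011 F [-0.1 -0.2 -0.8] T [-0.02  0.02 -0.01] w 0.0133
 t 17.51 p [ 0.5902 -0.2386  0.1159] q6 -2.011 F [ 0.4 -0.3 -0.2] T [ 0.   -0.02  0.03] w 0.0131
 t 17.76 p [ 0.5905 -0.2387  0.1153] q6 -2.011 F [-0.1 -0.6  1.3] T [-0.01  0.01 -0.04] w 0.0131
```

View pics/d6c.png

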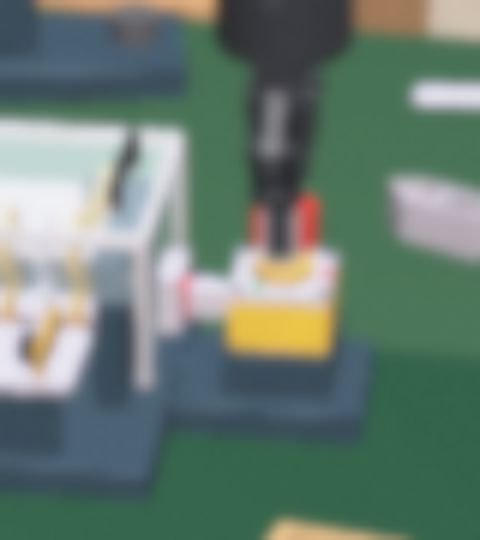

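Run:
```python
from h import *
from workcell import bot,hand,kinematics,get_obs
G=np.array([.5903,-.2386,0])
bot.servo_line(G+[0,0,.1142],velocity=.03); st("press")
hand.move_gripper(.085); st("open")
bot.servo_line(G+[0,0,.20],velocity=.15); bot.dwell(.2); st("up")
r=shot("wg7"); cv2.imwrite("pics/g7c.png",cv2.resize(r["frame"][170:320,250:400,::-1],None,fx=4,fy=4))
r=shot("dg7","side"); cv2.imwrite("pics/d7c.png",cv2.resize(r["frame"][160:250,270:350,::-1],None,fx=6,fy=6))
```

```text
press t 18.11 p [ 0.5905 -0.2387  0.1152] q6 -2.011 F [-2.2  1.2  8.2] T [ 0.19  0.44 -0.01] w 0.0132
open t 18.8 p [ 0.5903 -0.2386  0.1141] q6 -2.011 F [ 0.5  0.8 -0.1] T [ 0.04 -0.04 -0.  ] w 0.0849
up t 19.73 p [ 0.5897 -0.2384  0.1987] q6 -2.011 F [ 1.1  0.3 -0.7] T [ 0.01 -0.01  0.06] w 0.0853
```

View pics/g7c.png

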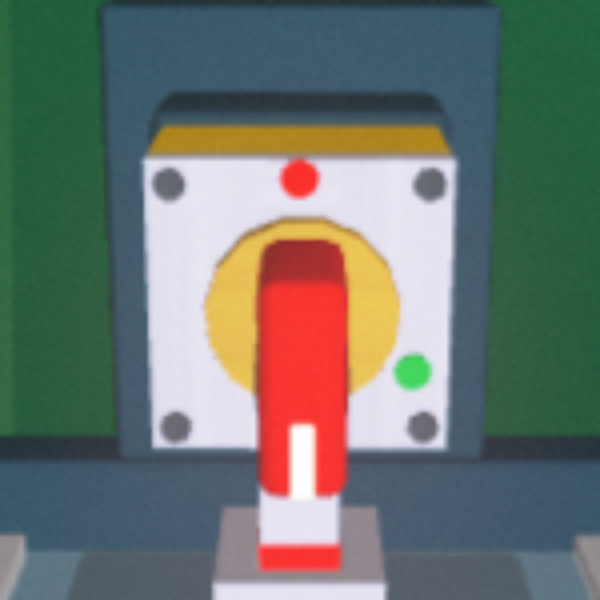

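View pics/d7c.png

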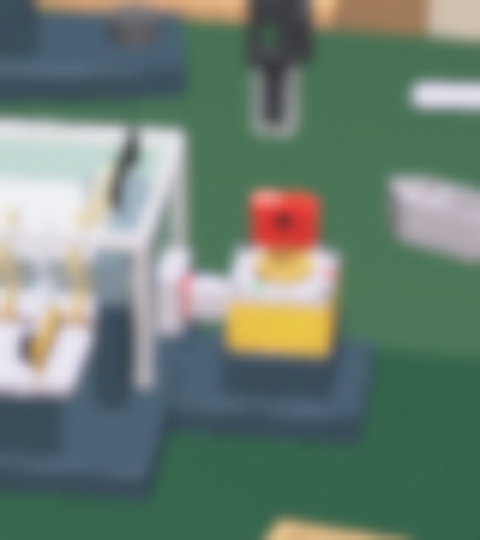

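Run:
```python
from h import *
from workcell import bot,hand,kinematics,get_obs
i=load("wg7")
m=np.array([plane(i,(a/4+250,b/4+170),.086) for a,b in [(168,184),(430,184),(423,427),(175,427)]]).mean(0); print(m)
G=np.array([.5905,-.2386,0]);Y=np.radians(93.1)
assert abs(m[0]-G[0])<.002 and abs(m[1]-G[1])<.002
bot.servo_line(G+[0,0,.1155],ori(Y),velocity=.12); st("down")
hand.move_gripper(0.0,50); st("grip")
turn.q=kinematics.solve_ik(G+[0,0,.1155],ori(Y))
tot=0
for d in [.2,.4,.4,.4,.4,.3]+[.05]*7:
    turn(d); tot+=d; o=st("%.2f"%tot)
    if abs(o["ft_torque"][2])>.4: print("stop felt"); break
    if np.linalg.norm(o["wrist_force"])>30: print("force"); break
r=shot("wg8"); cv2.imwrite("pics/g8c.png",cv2.resize(r["frame"][150:350,220:420,::-1],None,fx=3,fy=3))
r=shot("dg8","side"); cv2.imwrite("pics/d8c.png",cv2.resize(r["frame"][160:250,270:350,::-1],None,fx=6,fy=6))
```

```text
[ 0.5907271  -0.23821442  0.086     ]
down t 20.68 p [ 0.591  -0.2388  0.1161] q6 -2.011 F [ 0.3 -1.  -0.3] T [-0.04  0.   -0.03] w 0.0846
grip t 21.33 p [ 0.5907 -0.2387  0.1158] q6 -2.011 F [ 0.2 -0.3  3.4] T [0.01 0.12 0.04] w 0.0136
0.20 t 21.64 p [ 0.5907 -0.239   0.1158] q6 -1.815 F [-1.  -1.5  4.2] T [-0.39  0.16 -0.03] w 0.0131
0.60 t 22.11 p [ 0.5906 -0.2392  0.1158] q6 -1.416 F [-2.1 -5.3  5.5] T [-0.9   0.39  0.08] w 0.0135
1.00 t 22.57 p [ 0.5904 -0.2394  0.1158] q6 -1.016 F [-2.7 -5.3  5.5] T [-1.05  0.56  0.01] w 0.0132
1.40 t 23.04 p [ 0.5902 -0.2393  0.1158] q6 -0.616 F [-3.6 -5.8  5.5] T [-1.04  0.64  0.01] w 0.0135
1.80 t 23.51 p [ 0.59   -0.2391  0.1158] q6 -0.216 F [-3.7 -4.4  8.1] T [-0.8   0.83 -0.03] w 0.0129
2.10 t 23.9 p [ 0.5901 -0.2387  0.1158] q6 0.084 F [-4.  -2.2  8.4] T [-0.49  0.76 -0.03] w 0.0135
2.15 t 24.15 p [ 0.59   -0.2386  0.1158] q6 0.134 F [-3.7 -2.4  7.1] T [-0.35  0.75 -0.  ] w 0.0133
2.20 t 24.4 p [ 0.5901 -0.2386  0.1158] q6 0.184 F [-3.2 -1.8  7.6] T [-0.42  0.69  0.01] w 0.013
2.25 t 24.65 p [ 0.5901 -0.2385  0.1158] q6 0.234 F [-4.2 -1.4  7.4] T [-0.37  0.66 -0.04] w 0.0132
2.30 t 24.9 p [ 0.5901 -0.2385  0.1158] q6 0.284 F [-4.  -1.5  7.5] T [-0.33  0.67  0.01] w 0.0132
2.35 t 25.15 p [ 0.5901 -0.2385  0.1158] q6 0.333 F [-3.3 -1.7  7.3] T [-0.27  0.66  0.31] w 0.0132
2.40 t 25.4 p [ 0.5901 -0.2384  0.1158] q6 0.383 F [-4.3 -1.8  7.8] T [-0.24  0.65  0.75] w 0.0134
stop felt
```

View pics/d8c.png

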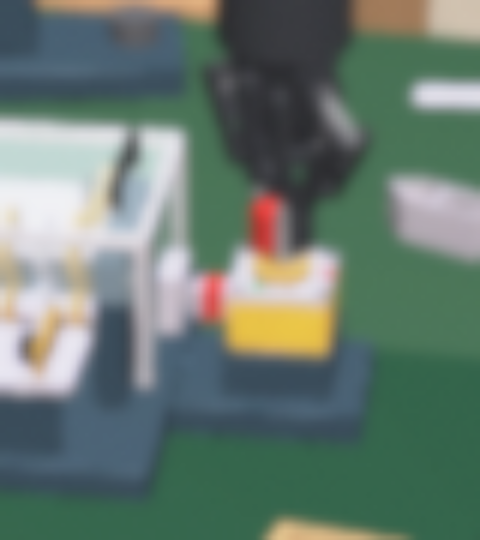

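Run:
```python
from h import *
from workcell import bot,hand,kinematics,get_obs
turn(-.08); st("backed")
p=np.array([.5905,-.2386,0])
hand.move_gripper(.06); st("open")
bot.servo_line(p+[0,0,.23],velocity=.12); bot.dwell(.3); st("up")
r=shot("wg9"); cv2.imwrite("pics/g9c.png",r["frame"][:,:,::-1])
r=shot("dg9","side"); cv2.imwrite("pics/d9c.png",cv2.resize(r["frame"][160:250,270:350,::-1],None,fx=6,fy=6))
```

```text
backed t 25.75 p [ 0.59   -0.2384  0.1158] q6 0.301 F [-2.  -2.1  4.2] T [-0.37  0.3   0.21] w 0.0134
open t 26.26 p [ 0.59   -0.2384  0.1157] q6 0.302 F [-0.1 -0.5 -0.6] T [-0.02  0.03 -0.04] w 0.0599
up t 27.66 p [ 0.5903 -0.2385  0.2295] q6 0.302 F [ 0.5 -0.3 -0.2] T [0.   0.01 0.03] w 0.0598
```

View pics/g9c.png

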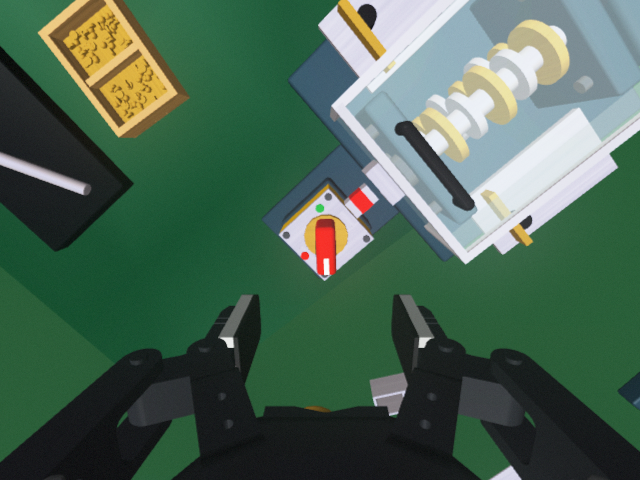

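View pics/d9c.png

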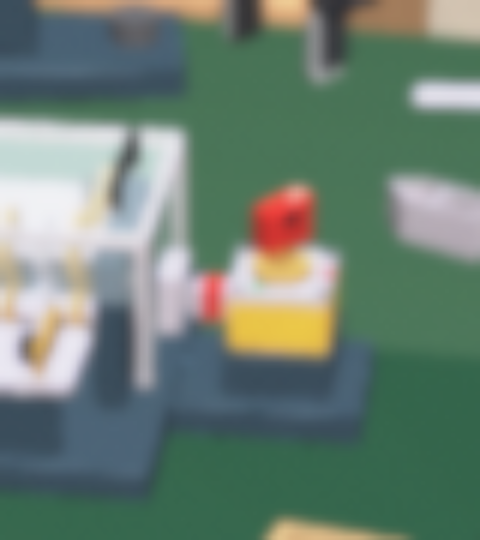

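Run:
```python
from h import *
for n,c in [("wg7",(300,345,240,340)),("wg9",(340,380,180,220))]:
    r=load(n); f=r["frame"].astype(int)
    x0,x1,y0,y1=c; 
    if n=="wg7": x0,x1,y0,y1=310,340,302,316
    m=(f[...,0]>180)&(f[...,1]<90)&(f[...,2]<90); ys,xs=np.nonzero(m[y0:y1,x0:x1])
    p=plane(r,(xs.mean()+x0,ys.mean()+y0),.075); u=np.array([np.cos(.054),np.sin(.054)]); print(n,len(xs),(xs.mean()+x0,ys.mean()+y0),p,"along x",(p[:2]-[.5905,-.2386])@u)
    a=[(plane(r,(x+x0,y+y0),.075)[:2]-[.5905,-.2386])@u for x,y in zip(xs,ys)]; print(min(a),max(a))
r=load("wg9")
cv2.imwrite("pics/g9d.png",cv2.resize(r["frame"][150:300,260:420,::-1],None,fx=5,fy=5,interpolation=cv2.INTER_CUBIC)[:600])
```

```text
wg7 100 (np.float64(324.5), np.float64(309.0)) [ 0.64710178 -0.23539589  0.075     ] along x 0.056692210515166847
0.05487688218135786 0.058514348918836084
wg9 276 (np.float64(361.1340579710145), np.float64(201.28623188405797)) [ 0.63063096 -0.2359042   0.075     ] along x 0.04021796875880545
0.034633483566414124 0.04572180603944405
```

View pics/g9d.png

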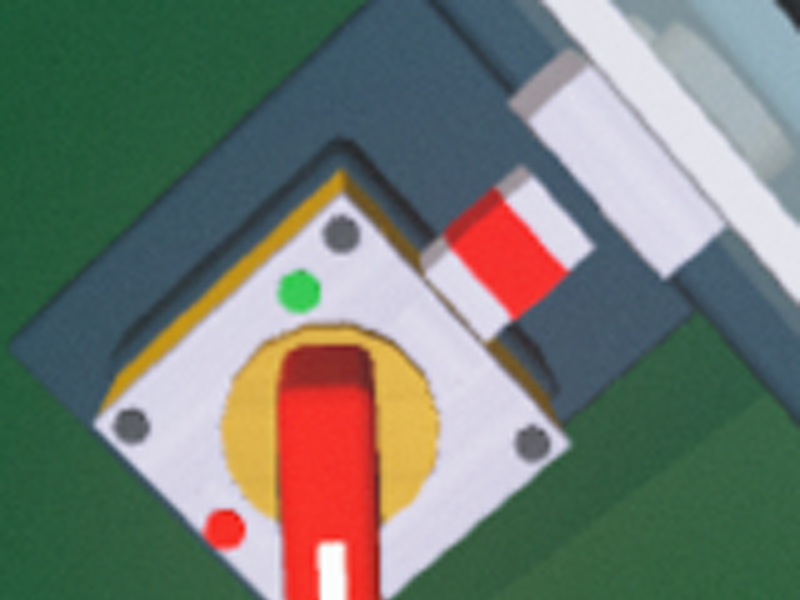

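Run:
```python
from h import *
from workcell import hand_in
shot("s9","scene"); st()
print(hand_in())
```

```text
t 27.81 p [ 0.5905 -0.2386  0.2298] q6 0.302 F [ 0.2 -0.9  0.8] T [ 0.06  0.   -0.03] w 0.0599
the job is handed in; nothing more can be done
None
```

View pics/s9.png

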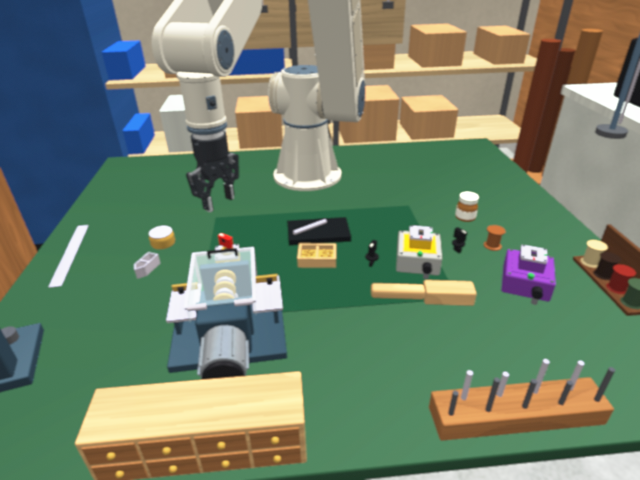

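The job is done and handed in at about 28 s of the 72 s allowed. The red key is down in the guard lock, turned to its stop, and the bolt is drawn back from the hood.

- **Isolator:** I turned the key clockwise until I felt the stop, backed it off within its play until it lined up with the slot, and lifted it out without resistance.
- **Guard lock:** The key went in without resistance until the collar rested on the face. I let go completely and raised the gripper clear. Then I took a fresh grip and turned the key clockwise to its stop, felt as 0.75 N m at 2.40 rad of wrist turn. I let go again and raised the gripper clear.

**Last checks:**
- The wrist picture shows the bolt standing clear of the hood's keeper. The red band's rear edge moved from 54.9 to 34.6 mm from the lock's axis, about 20 mm as expected.
- The side picture shows the collar sitting on the lock's face.
- The last wrist force was about 1 N, with the gripper well above the key.
- In the final scene picture the other things on the bench and both black look-alike keys look unmoved by eye; I did not measure them.

An early position for the guard lock from the side camera was about 7 mm off the wrist camera's. I used the wrist camera's, and the fit confirmed it. No check failed.

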